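# Swap the carriers in a transit rack under its hold-down bar

### The job

Swap the carriers in the white transit rack: lift its hold-down bar straight up and level out of both U brackets and lay it aside on the bench, then stand every finished carrier (green tab) in a slot of the black bench stand and every waiting carrier (blue tab) in a slot of the rack, fully down. Finally lower the bar back into both brackets, fully home above the carriers. Keep the bar level and the carriers upright throughout.

Things in the scene. Friction and masses are not known exactly. Their poses are not given: they have to be found in the camera images.
- rack: transit rack, fixed: white slotted block 90 (x) x 250 (y) x 44 mm high with an aluminium U bracket at each end. Origin: centre of its underside. Four slots across it, centred at x = 0 and y = -67.5, -22.5, +22.5, +67.5 mm, each 10 mm wide (y) and 75 mm long (x), mouth 44 mm and floor 8 mm above the bench, mouth edges chamfered 3 mm.
- bracket_a (a point): middle of the floor of the U in the rack's bracket at rack y = -130 mm, 111 mm above the bench. The bracket is an upright plate 8 mm thick (y) and 62 mm wide (x); its U is open upward, 18 mm wide (x), flared at the mouth, its lips ending 137 mm above the bench.
- bracket_b (a point): the same point of the other bracket, at rack y = +130 mm
- stand: bench stand, fixed: black slotted block 90 (x) x 186 (y) x 44 mm high without brackets. Origin: centre of its underside. The same four slots as the rack, at y = -67.5, -22.5, +22.5, +67.5 mm (10 mm wide along y, 75 mm long along x, mouth 44 mm and floor 8 mm above the bench, chamfered 3 mm).
- hold_bar: loose hold-down bar of the rack: square aluminium bar 14 x 14 mm along its y axis, dark end flanges 44 (x) x 24 (z) x 4 mm (286 mm over all; they sit outside the brackets with 5 mm play at each end), red grip in the middle; about 220 g. Origin: middle of the bar's underside, z up: 111 mm above the bench when seated (3 mm over the carriers), 6 mm when laid on the bench.
- bar_grip (a point): the place to hold the bar: middle of its red grip block, 30 mm above the bar's underside; the grip is 18 mm wide (bar x: fingers close along it), 56 mm long (bar y) and 30 mm high, its top 44 mm above the bar's underside. The bar balances here.
- bar_end_a (a point): point on the underside of the bar at bar y = -130 mm, where one bracket carries it
- bar_end_b (a point): point on the underside of the bar at bar y = +130 mm, where the other bracket carries it
- clear_area (a point): fixed point on the bench top, left of the rack: middle of a clear area about 300 mm (x) by 110 mm (y), where the bar can be laid with its length in the x direction
- green_1: finished carrier, may be absent: aluminium plate 70 mm wide (x), 8 mm thick (y), 80 mm high, with a green tab 36 x 10 x 20 mm on the middle of its top edge; 100 mm high in all, 120 g. Origin: centre of its underside, z up. At first upright in a slot of the rack. Pick by the tab from above, fingers closing along y (10 mm). Fully down in a slot, its origin is 8 mm above the bench.
- green_2: finished carrier, may be absent: aluminium plate 70 mm wide (x), 8 mm thick (y), 80 mm high, with a green tab 36 x 10 x 20 mm on the middle of its top edge; 100 mm high in all, 120 g. Origin: centre of its underside, z up. At first upright in a slot of the rack. Pick by the tab from above, fingers closing along y (10 mm). Fully down in a slot, its origin is 8 mm above the bench.
- blue_1: waiting carrier, may be absent: aluminium plate 70 mm wide (x), 8 mm thick (y), 80 mm high, with a blue tab 36 x 10 x 20 mm on the middle of its top edge; 100 mm high in all, 120 g. Origin: centre of its underside, z up. At first upright in a slot of the stand. Pick by the tab from above, fingers closing along y (10 mm). Fully down in a slot, its origin is 8 mm above the bench.
- blue_2: waiting carrier, may be absent: aluminium plate 70 mm wide (x), 8 mm thick (y), 80 mm high, with a blue tab 36 x 10 x 20 mm on the middle of its top edge; 100 mm high in all, 120 g. Origin: centre of its underside, z up. At first upright in a slot of the stand. Pick by the tab from above, fingers closing along y (10 mm). Fully down in a slot, its origin is 8 mm above the bench.
- blue_3: waiting carrier, may be absent: aluminium plate 70 mm wide (x), 8 mm thick (y), 80 mm high, with a blue tab 36 x 10 x 20 mm on the middle of its top edge; 100 mm high in all, 120 g. Origin: centre of its underside, z up. At first upright in a slot of the stand. Pick by the tab from above, fingers closing along y (10 mm). Fully down in a slot, its origin is 8 mm above the bench.

How it is judged (in metres and radians):
On the way, in this order (a step that is already met when the one before it is completed fails the run):
1. the hold-down bar is lifted level, straight up, until both its ends are clear above the U brackets (z of each of bar_end_a, bar_end_b in the frame of rack above 0.138 m and x of hold_bar in the frame of rack between -0.04 and 0.04 m and y of hold_bar in the frame of rack between -0.04 and 0.04 m and angle between hold_bar's own z axis and vertical below 0.2 rad and angle between the y axis of hold_bar and the y axis of rack, either way round below 0.2 rad), for 0.1 s.
2. every finished carrier stands in the stand and every waiting carrier stands in the rack (z of green_1 in the frame of stand between 0.003 and 0.014 m and x of green_1 in the frame of stand between -0.012 and 0.012 m and y of green_1 in the frame of stand between -0.085 and 0.085 m and angle between each of green_1, green_2, blue_1, blue_2, blue_3's own z axis and vertical below 0.12 rad and linear speed of each of green_1, green_2, blue_1, blue_2, blue_3 below 0.03 m/s and z of green_2 in the frame of stand between 0.003 and 0.014 m and x of green_2 in the frame of stand between -0.012 and 0.012 m and y of green_2 in the frame of stand between -0.085 and 0.085 m and z of blue_1 in the frame of rack between 0.003 and 0.014 m and x of blue_1 in the frame of rack between -0.012 and 0.012 m and y of blue_1 in the frame of rack between -0.085 and 0.085 m and z of blue_2 in the frame of rack between 0.003 and 0.014 m and x of blue_2 in the frame of rack between -0.012 and 0.012 m and y of blue_2 in the frame of rack between -0.085 and 0.085 m and z of blue_3 in the frame of rack between 0.003 and 0.014 m and x of blue_3 in the frame of rack between -0.012 and 0.012 m and y of blue_3 in the frame of rack between -0.085 and 0.085 m), for 0.2 s.
At the end, for the whole second after the job is handed in: green-tab carriers stand fully down in slots of the stand, blue-tab ones in slots of the rack (underside under 14 mm above the bench, tilt under 7 degrees); the bar rests in both U brackets (ends within 4 mm of their floors, 5 mm across, 9 mm along the rack) (all of step 2 and z of bar_end_a in the frame of rack between 0.107 and 0.115 m and z of bar_end_b in the frame of rack between 0.107 and 0.115 m and x of hold_bar in the frame of rack between -0.005 and 0.005 m and y of hold_bar in the frame of rack between -0.009 and 0.009 m and angle between the y axis of hold_bar and the y axis of rack, either way round below 0.04 rad and angle between hold_bar's own z axis and vertical below 0.06 rad and linear speed of hold_bar below 0.02 m/s); the robot touches nothing.
It fails at once if the hold-down bar, lifted off the bench, is tipped by more than 20 degrees (angle between hold_bar's own z axis and vertical above 0.35 rad and height (world z) of hold_bar above 0.04 m).
It fails at once if a carrier is tipped by more than 34 degrees or falls over (angle between any of green_1, green_2, blue_1, blue_2, blue_3's own z axis and vertical above 0.6 rad).
Of green_1, green_2 only 1 to 2 are there at a start; the rules pass over those that are not, and their reading is None.
Of blue_1, blue_2, blue_3 only 2 to 3 are there at a start; the rules pass over those that are not, and their reading is None.
At some moment in a run one of hold_bar may be knocked a few centimetres aside while the robot is not near it.
It also fails if it takes over 210 s, if anything falls off the work surface, if the arm or the gripper's body presses on something with over 40 N, if the wrist force passes 120 N, or if a joint passes its speed limit or range.

### The arm

A 6-joint arm with a two-finger parallel gripper is mounted at the origin on a cart in front of the work surface, level with it; the furniture and walls round the work are solid. World frame = base frame: x ahead of the robot, y to its left, z up, the work surface at z = 0. Lengths are in m, angles in degrees, forces in N, time in s.
With the tool pointing down it reaches from about 0.375 to 0.9 m from the base axis. Payload 3.1 kg.
Tool frame: the origin (TCP) lies midway between the tips of the shut fingers; the grasp point (between the pads) lies 19 mm behind it; z points along the fingers, y is the line along which they close (so a half turn about z gives the same grasp; the last joint's range is limited). The gripper opens to 87 mm and grips with 3 to 60 N. Pads are 19 mm wide; open, the fingers measure 117 mm over their backs; the gripper's body (75 mm by 190 mm) begins 51 mm behind the grasp point.
Start: joints at [-82.191, 30.224, 82.088, -0, 67.689, -10.227], TCP at [0.194, -0.594, 0.223] pointing down, gripper open.
Joint ranges: [-176.69, 176.69], [-43.24, 126.21], [12.49, 139.97], [-82, 262], [0, 151.66], [-163.58, 163.58]. Speed limits (degrees/s): [159.86, 159.86, 180, 180, 180, 180].

### API

Orientations are given as a 3x3 rotation matrix whose columns are the frame's x, y, z axes.
In Python, from rig import bot gives the robot as it stands.
- The arm moves only by the tool steer_hand, called by a JSON object that holds its "name" and its "arguments", one argument or row to a line. Schema: {"type":"object","properties":{"steps":{"type":"array","items":{"type":"array","items":{"type":"array","items":{"type":"number"},"minItems":7,"maxItems":7},"minItems":1,"maxItems":20},"minItems":1,"maxItems":1},"only":{"type":"string"},"quiet":{"type":"boolean"},"lines":{"type":"string"}},"required":["steps"],"additionalProperties":false}. steps is a list that holds a single list of rows (three levels of brackets), with 1 to 20 rows, each of 7 numbers: dx, dy, dz in units of 50 mm, then a rotation vector rx, ry, rz in degrees, then the opening from 0.0 (shut) to 1.0 (fully open); each row is the pose to reach, as a shift and turn from the pose commanded when the call began, along the tool's axes at that moment; what a row does not reach only later rows make up. A row lasts 1/10 s, in which the tool goes at most 0.05 m and 8.59 degrees, less where a joint would pass 70% of its speed; a pose out of reach is approached as far as the arm can. The fingers move at their own pace and stop on an object; the grip force is fixed at half the most. Time passes only in rows, so rows that do not move let the fingers close. The tool returns the time, the measured TCP pose, the force, the opening and the grip force at its end. only (a regular expression) keeps the lines of the reply that match it, lines (a string "A,B") keeps lines A to B, and quiet returns only ok. Input that does not fit is refused with a message, and nothing moves.
- bot.read_state(): the state, without advancing time (a new reading comes with each control period).
- bot.capture(name): name is "scene" or "top"; returns a dict with "color" (480x640x3 uint8, red, green, blue), "K" (3x3 intrinsics, pixels), "view" (4x4, takes a point from world to camera coordinates). Camera axes: x right, y up, looking along -z (the intrinsics and any distortion apply to the point x, -y, -z); pixel columns grow to the right and rows downward; lengths in m; the calibration is good to about 2 mm. A picture is of the moment at which its call begins. There is no depth.
- bot.hand_in(): hands the job in; it is judged then, once.
The state is a dict: "time_s": time; "joint_positions": joint angles; "qvel": joint speeds; "tau": joint torques, N m; "position": TCP position; "tcp_rot": TCP orientation; "force": force on the tool from outside, world axes, zero at the start; "moment": the same for the moment, N m; "opening": opening from 0.0 (shut) to 1.0 (fully open); "grasp_force": force on a finger pad.
Only numpy, scipy, OpenCV 4.12 (cv2) and the standard library are available. Lean on these libraries where they do the work, as an engineer would, in place of code of your own. Each camera call takes 0.05 s, during which the arm holds its last target. There are 200 camera calls.

## Working session

There is one attempt and no reset: what is moved stays moved. The work goes in short steps, Python scripts to look and compute and a tool call to move; the robot and the scene stay as the last step left them, time stands still between calls to the robot, and variables do not carry over. Pictures are saved under pics/ and viewed, at most 14 in all, crops included, and the job is handed in when it is done.

```bash
ls; mkdir -p pics; python3 - <<'E'
from rig import bot
import cv2,numpy as np
s=bot.read_state();print(s['position'],s['tcp_rot'],s['time_s'])
for n in ("scene","top"):
    c=bot.capture(n);cv2.imwrite(f"pics/{n}0.png",c["color"][:,:,::-1]);print(n,c["K"],c["view"],[k for k in c])
E
```

```text
pics
rig.py
[ 0.19345727 -0.59349441  0.2215642 ] [[ 9.50852091e-01  3.09645306e-01 -2.92280443e-04]
 [ 3.09645177e-01 -9.50849612e-01  2.20905716e-03]
 [ 4.06109433e-04 -2.19098985e-03 -9.99997517e-01]] 0.0
scene [[546.43539356   0.         314.69641797]
 [  0.         546.43539356 243.72427817]
 [  0.           0.           1.        ]] [[ 0.89857481  0.43865667 -0.01198472 -0.38070966]
 [-0.32007544  0.673859    0.66593225  0.09022551]
 [ 0.30019164 -0.59455393  0.74591595 -1.29362967]
 [ 0.          0.          0.          1.        ]] ['color', 'K', 'view']
top [[483.69417158   0.         326.81548483]
 [  0.         483.69417158 238.42262745]
 [  0.           0.           1.        ]] [[-0.01480695 -0.99979958  0.01347434 -0.04964621]
 [ 0.99585418 -0.01353624  0.0899512  -0.4465948 ]
 [-0.08975078  0.01475038  0.99585502 -1.10007861]
 [ 0.          0.          0.          1.        ]] ['color', 'K', 'view']
```

View pics/scene0.png

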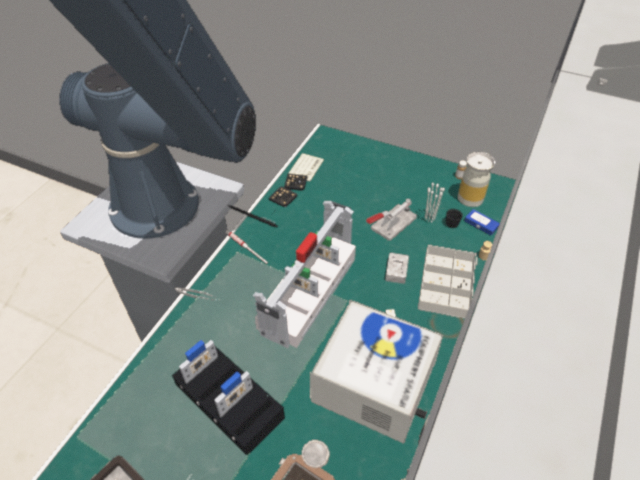

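View pics/top0.png

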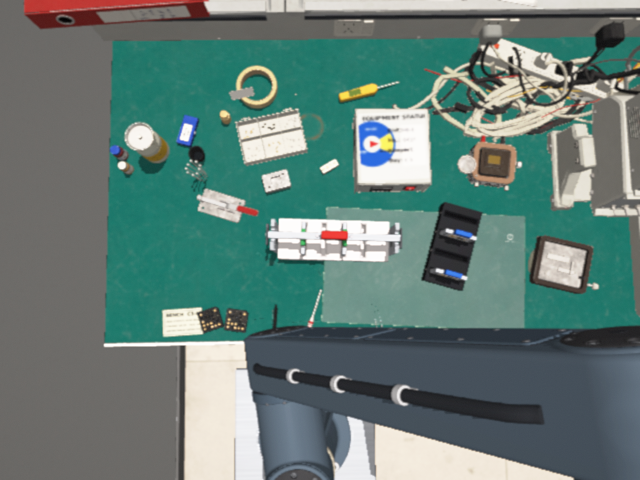

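The scene view shows the rack with its bar (red grip at 307,246), two green tabs at (327,243) and (304,272), and two blue tabs at (195,350) and (233,381). In the top view the rack is at (335,238) and the stand at (452,246). I'll enlarge the crops next.

```bash
cat > h.py <<'E'
import cv2,numpy as np
from rig import bot
def cap(n):return bot.capture(n)
def ray(c,u,v):
    K,V=c["K"],c["view"];d=np.linalg.inv(K)@[u,v,1];d=np.array([d[0],-d[1],-d[2]])
    R,t=V[:3,:3],V[:3,3];return -R.T@t,R.T@d
def onz(c,u,v,z):
    o,d=ray(c,u,v);return (o+d*(z-o[2])/d[2])
def proj(c,p):
    q=c["view"][:3,:3]@p+c["view"][:3,3];q=c["K"]@[q[0],-q[1],-q[2]];return q[:2]/q[2]
def tri(a,b): # two (cap,u,v)
    (o1,d1),(o2,d2)=ray(*a),ray(*b)
    s=np.linalg.lstsq(np.c_[d1,-d2],o2-o1,rcond=None)[0]
    p,q=o1+d1*s[0],o2+d2*s[1];return (p+q)/2,np.linalg.norm(p-q)
def mask(img,col):
    h=cv2.cvtColor(img,cv2.COLOR_RGB2HSV);H,S,V=cv2.split(h)
    m={'green':(H>50)&(H<75)&(S>130)&(V>60),'blue':(H>100)&(H<125)&(S>150)&(V>90),'red':((H<6)|(H>174))&(S>150)&(V>90)}[col]
    return m.astype(np.uint8)
def blobs(img,col,roi,amin=12):
    m=mask(img,col);k=np.zeros_like(m);u0,v0,u1,v1=roi;k[v0:v1,u0:u1]=m[v0:v1,u0:u1]
    out=[]
    for c in cv2.findContours(k,cv2.RETR_EXTERNAL,cv2.CHAIN_APPROX_NONE)[0]:
        if cv2.contourArea(c)>=amin: out.append((cv2.contourArea(c),cv2.minAreaRect(c)))
    return out
E
python3 - <<'E'
from h import *
t=cap("top");s=cap("scene")
a=cv2.resize(t["color"][195:300,255:415],None,fx=5,fy=5,interpolation=cv2.INTER_CUBIC)
b=cv2.resize(t["color"][195:300,410:495],None,fx=5,fy=5,interpolation=cv2.INTER_CUBIC)
cv2.imwrite("pics/rack1.png",a[:,:,::-1]);cv2.imwrite("pics/stand1.png",b[:,:,::-1])
print("top cam",ray(t,0,0)[0])
for uv in [(230,205),(230,308),(200,308),(268,240),(400,235),(325,208),(325,325),(525,325),(190,275),(255,275)]: print(uv,onz(t,*uv,0).round(3))
for n,c,r in(("top",t,(255,195,500,300)),("scene",s,(150,200,370,430))):
    for col in('red','green','blue'):
        print(n,col,[(x[0],np.round(x[1][0],1),np.round(x[1][1],1),round(x[1][2],1)) for x in blobs(c["color"],col,r,4)])
E
```

```text
top cam [ 0.34527528 -0.0394549   1.13635949]
(230, 205) [0.53  0.172 0.   ]
(230, 308) [0.289 0.171 0.   ]
(200, 308) [0.29 0.24 0.  ]
(268, 240) [0.446 0.082 0.   ]
(400, 235) [ 0.453 -0.23   0.   ]
(325, 208) [ 0.52  -0.053  0.   ]
(325, 325) [ 0.246 -0.049  0.   ]
(525, 325) [ 0.239 -0.516  0.   ]
(190, 275) [0.366 0.264 0.   ]
(255, 275) [0.364 0.113 0.   ]
top red [(161.0, array([334., 235.]), array([ 8., 24.]), 90.0)]
top green [(7.5, array([344., 243.]), array([4., 2.]), 90.0), (8.0, array([303., 242.]), array([4., 2.]), 90.0)]
top blue [(66.0, array([453.2, 273.2]), array([17.5,  5.3]), 12.5), (72.5, array([463.2, 233.1]), array([17.4,  5.5]), 15.9)]
scene red [(246.0, array([305.5, 246.2]), array([11. , 29.5]), 29.7)]
scene green []
scene blue [(191.5, array([231.1, 382.1]), array([ 9.8, 23.9]), 48.8), (155.0, array([195.1, 350.1]), array([ 8.9, 21.1]), 50.7), (132.5, array([365.5, 331.5]), array([29.,  7.]), 90.0)]
```

View pics/rack1.png

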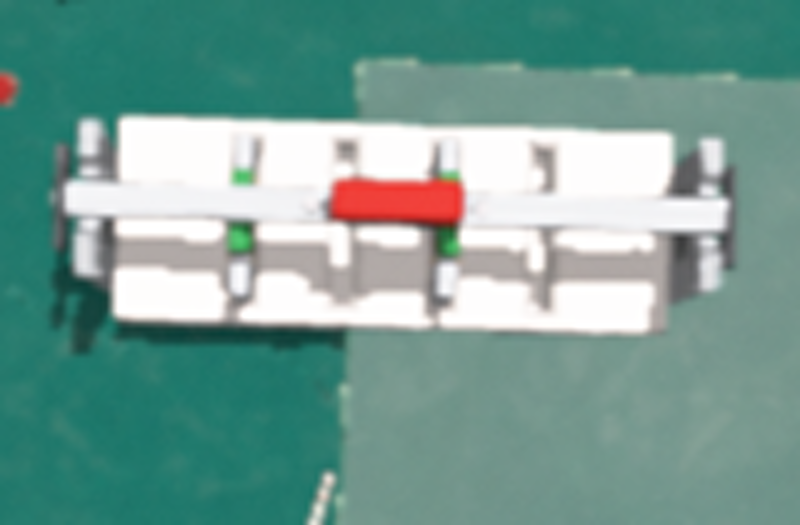

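View pics/stand1.png

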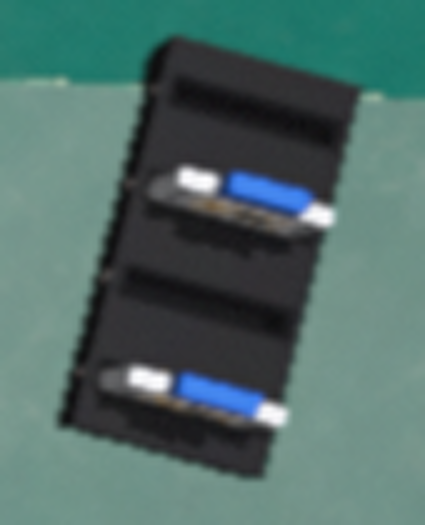

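The rack crop shows green tabs at crop u≈243 and 449, with empty slots at about 345 and 542. The stand is turned about 14°, with blue tabs in its second and fourth slots from the top and the first and third empty.

```bash
python3 - <<'E'
from h import *
t=cap("top");s=cap("scene");np.set_printoptions(precision=4,suppress=True)
R=lambda u,v,z:onz(t,255+(u-2)/5,195+(v-2)/5,z)
S=lambda u,v,z:onz(t,410+(u-2)/5,195+(v-2)/5,z)
c=[R(*p,.044) for p in((120,117),(672,130),(664,332),(113,320))];print("rack corners",np.array(c),np.mean(c,0))
print("bar ends",R(65,198,.125),R(729,214,.125)); print("grip",R(397,201,.155))
print("brackets top L",R(91,198,.137),"R",R(711,213,.137))
print("green tabs",R(241,209,.108),R(448,213,.108), "plate ends x", [R(*p,.088) for p in((245,138),(241,297),(449,140),(446,298))])
for u,v in((345,150),(543,150)):print("empty",R(u,v,.03))
for p in((463.2,233.1),(453.2,273.2)):print("blue",onz(t,*p,.108))
for n,a,b in(("blueA",(463.2,233.1),(231.1,382.1)),("blueB",(453.2,273.2),(195.1,350.1))):print(n,tri((t,*a),(s,*b)))
for q in(((180,180),(332,212)),((130,375),(287,412))):print("plate ends",[S(*p,.088) for p in q])
print("stand corners",np.array([S(*p,.044) for p in((180,38),(358,90),(263,478),(70,425))]))
for q in(((175,92),(340,130)),((128,278),(290,322))):print("slot ends",[S(*p,.04) for p in q])
E
```

```text
rack corners [[ 0.4918  0.0533  0.044 ]
 [ 0.4826 -0.198   0.044 ]
 [ 0.3906 -0.1919  0.044 ]
 [ 0.3995  0.057   0.044 ]] [ 0.4411 -0.0699  0.044 ]
bar ends [0.447  0.0697 0.125 ] [ 0.4365 -0.2093  0.125 ]
grip [ 0.4409 -0.0688  0.155 ]
brackets top L [0.4457 0.0576 0.137 ] R [ 0.4359 -0.1998  0.137 ]
green tabs [ 0.443  -0.0035  0.108 ] [ 0.4401 -0.0919  0.108 ] plate ends x [array([ 0.476 , -0.0049,  0.088 ]), array([ 0.4066, -0.0024,  0.088 ]), array([ 0.4739, -0.0939,  0.088 ]), array([ 0.4049, -0.0913,  0.088 ])]
empty [ 0.477  -0.0489  0.03  ]
empty [ 0.4758 -0.1402  0.03  ]
blue [ 0.4454 -0.3474  0.108 ]
blue [ 0.36   -0.3226  0.108 ]
blueA (array([ 0.4463, -0.3499,  0.0995]), np.float64(0.00018864916637282788))
blueB (array([ 0.3601, -0.3253,  0.0982]), np.float64(0.00011520406824352792))
plate ends [array([ 0.4534, -0.315 ,  0.088 ]), array([ 0.4384, -0.3812,  0.088 ])]
plate ends [array([ 0.3686, -0.2901,  0.088 ]), array([ 0.3516, -0.3578,  0.088 ])]
stand corners [[ 0.5233 -0.329   0.044 ]
 [ 0.4983 -0.4099  0.044 ]
 [ 0.3224 -0.3591  0.044 ]
 [ 0.3475 -0.2726  0.044 ]]
slot ends [array([ 0.499 , -0.3268,  0.04  ]), array([ 0.4804, -0.4021,  0.04  ])]
slot ends [array([ 0.4138, -0.3022,  0.04  ]), array([ 0.3927, -0.3755,  0.04  ])]
```

```bash
cat >> h.py <<'E'
from scipy.spatial.transform import Rotation as Ro
def go(x,y,z,yaw):
    s=bot.read_state();R=np.array(s["tcp_rot"]);p=np.array(s["position"]);a=np.radians(yaw)
    G=np.array([[np.cos(a),np.sin(a),0],[np.sin(a),-np.cos(a),0],[0,0,-1]])
    print("at",p.round(4),"yaw",round(np.degrees(np.arctan2(R[1,0],R[0,0])),2),"t",s["time_s"],"F",np.round(s["force"],1),"open",round(s["opening"],3),"gf",s["grasp_force"])
    print("d",(R.T@(np.array([x,y,z])-p)).round(4),"rv",np.degrees(Ro.from_matrix(R.T@G).as_rotvec()).round(2))
E
python3 -c "
from h import *
go(.441,-.0695,.25,87.85)"
```

```text
at [ 0.1935 -0.5941  0.2222] yaw 18.04 t 0.3 F [-0.1 -1.4 -0.2] open 1.002 gf 0.0
d [ 0.3977 -0.4222 -0.0275] rv [-3.000e-02 -3.000e-02 -6.981e+01]
```
Readings noisy (~1mm). Go.

The rows are not in the units I measure in: shifts go in units of 50 mm. I convert before sending: -0.422 m is -8.44, 0.398 m is 7.96.

{"name": "steer_hand", "arguments": {
  "steps": [
    [[0,0,-0.55,0,0,0,1],[4,-4.2,-0.55,0,0,-35,1],[4,-4.2,-0.55,0,0,-35,1],[4,-4.2,-0.55,0,0,-35,1],[4,-4.2,-0.55,0,0,-35,1],[4,-4.2,-0.55,0,0,-35,0.7],[7.96,-8.44,-0.55,0,0,-69.8,0.7],[7.96,-8.44,-0.55,0,0,-69.8,0.7],[7.96,-8.44,-0.55,0,0,-69.8,0.7],[7.96,-8.44,-0.55,0,0,-69.8,0.7],[7.96,-8.44,-0.55,0,0,-69.8,0.7],[7.96,-8.44,-0.55,0,0,-69.8,0.7],[7.96,-8.44,-0.55,0,0,-69.8,0.7],[7.96,-8.44,-0.55,0,0,-69.8,0.7],[7.96,-8.44,-0.55,0,0,-69.8,0.7],[7.96,-8.44,-0.55,0,0,-69.8,0.7]]
  ]
}}

```text
time_s: 1.9
position: [0.4411, -0.0705, 0.25]
tcp_rot: [[0.038, 0.999, -0.0], [0.999, -0.038, -0.0], [-0.0, -0.0, -1.0]]
force: [-0.8, -0.8, -0.1]
opening: 0.699
grasp_force: 0.0
```

```bash
python3 -c "
from h import *
go(.441,-.0695,.122,87.85)
t=cap('top');s=cap('scene');r=lambda c,roi:[np.round(b[1],1).tolist() if 0 else (np.round(b[1][0],1),np.round(b[1][1],1)) for b in blobs(c['color'],'red',roi)]
print(r(t,(270,195,400,280)),r(s,(270,200,360,300)))
cv2.imwrite('pics/s2.png',cv2.resize(s['color'][170:370,220:400],None,fx=3,fy=3)[:,:,::-1])"
```

```text
at [ 0.4411 -0.0705  0.25  ] yaw 87.79 t 1.9 F [-0.8 -0.8 -0.1] open 0.699 gf 0.0
d [ 1.00e-03 -1.00e-04  1.28e-01] rv [-0.01  0.02 -0.06]
[] [(array([304.9, 246.1]), array([11.8, 29.1]))]
```

View pics/s2.png

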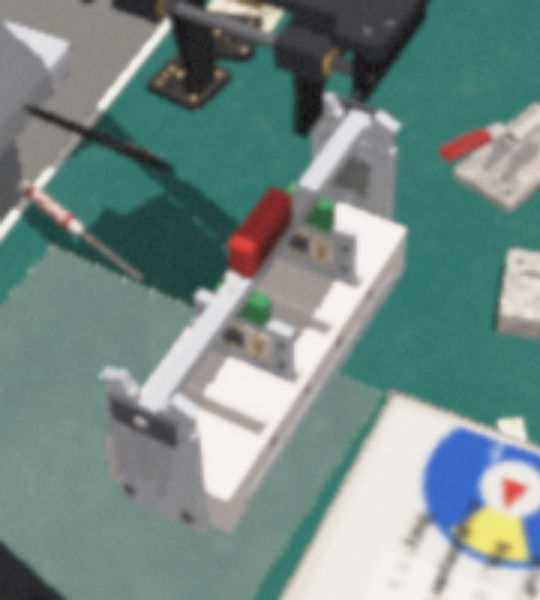

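The bar is still seated, with the grip at scene (305,246). The gripper is above it, so I'll descend and close.

{"name": "steer_hand", "arguments": {
  "steps": [
    [[0,0,1,0,0,0,0.6],[0,0,1.8,0,0,0,0.6],[0,0,2.3,0,0,0,0.6],[0,0,2.56,0,0,0,0.6],[0,0,2.56,0,0,0,0.6],[0,0,2.56,0,0,0,0.1],[0,0,2.56,0,0,0,0.1],[0,0,2.56,0,0,0,0.1],[0,0,2.56,0,0,0,0.1],[0,0,2.56,0,0,0,0.1],[0,0,2.56,0,0,0,0.1],[0,0,2.56,0,0,0,0.1],[0,0,2.56,0,0,0,0.1]]
  ]
}}

```text
time_s: 3.3
position: [0.4418, -0.0699, 0.1225]
tcp_rot: [[0.038, 0.999, 0.001], [0.999, -0.038, -0.0], [-0.0, 0.001, -1.0]]
force: [-0.2, 0.2, 5.3]
opening: 0.206
grasp_force: 29.8
```

{"name": "steer_hand", "arguments": {
  "steps": [
    [[0,0,-0.2,0,0,0,0.1],[0,0,-0.4,0,0,0,0.1],[0,0,-0.7,0,0,0,0.1],[0,0,-1,0,0,0,0.1],[0,0,-1.4,0,0,0,0.1],[0,0,-1.8,0,0,0,0.1],[0,0,-2,0,0,0,0.1],[0,0,-2,0,0,0,0.1],[0,0,-2,0,0,0,0.1],[0,0,-2,0,0,0,0.1]]
  ]
}}

```text
time_s: 4.3
position: [0.4405, -0.0694, 0.2211]
tcp_rot: [[0.038, 0.999, -0.002], [0.999, -0.038, 0.001], [0.001, -0.002, -1.0]]
force: [0.1, 1.6, -3.2]
opening: 0.205
grasp_force: 29.8
```

```bash
python3 -c "
from h import *
go(.45,.315,.223,2.0)
c=cap('scene');cv2.imwrite('pics/s3.png',c['color'][:,:,::-1])"
```

```text
at [ 0.4405 -0.0694  0.2211] yaw 87.84 t 4.3 F [ 0.1  1.6 -3.2] open 0.205 gf 29.821235351264477
d [ 0.3845 -0.005  -0.0015] rv [-1.400e-01  6.000e-02  8.584e+01]
```

View pics/s3.png

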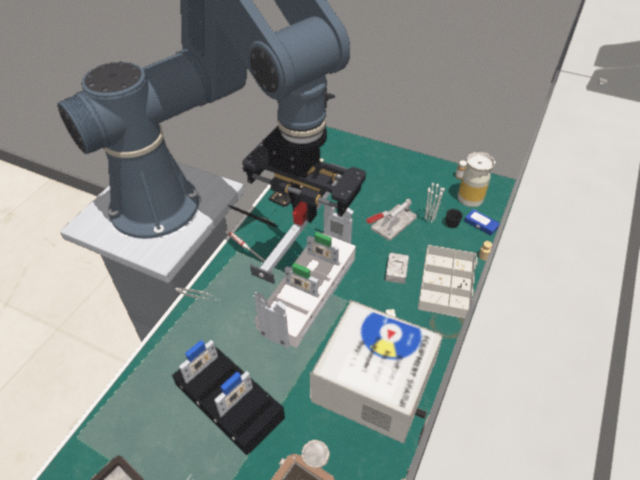

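Bar held level, both ends clear of the brackets (near end at 264,268). Carrying it to the clear area at the left.

Scaled: 0.3845 m is 7.69, 0.375 m is 7.5.

{"name": "steer_hand", "arguments": {
  "steps": [
    [[0.3,0,0,0,0,3,0.1],[0.8,0,0,0,0,9,0.1],[1.4,0,0,0,0,15,0.1],[2,0,0,0,0,22,0.1],[2.6,0,0,0,0,29,0.1],[3.2,0,0,0,0,36,0.1],[3.8,0,0,0,0,43,0.1],[4.4,0,0,0,0,50,0.1],[5,0,0,0,0,57,0.1],[5.6,0,0,0,0,63,0.1],[6.2,0,0,0,0,69,0.1],[6.8,-0.04,0,0,0,75,0.1],[7.2,-0.06,0,0,0,80,0.1],[7.5,-0.08,0,0,0,84,0.1],[7.69,-0.1,0,0,0,85.8,0.1],[7.69,-0.1,0,0,0,85.8,0.1],[7.69,-0.1,0,0,0,85.8,0.1],[7.69,-0.1,0,0,0,85.8,0.1]]
  ]
}}

```text
time_s: 6.15
position: [0.4506, 0.3139, 0.2215]
tcp_rot: [[0.999, 0.036, -0.001], [0.036, -0.999, -0.001], [-0.001, 0.001, -1.0]]
force: [-0.4, 0.0, -3.2]
opening: 0.2
grasp_force: 29.8
```

```bash
python3 -c "
from h import *
go(.45,.315,.0185,2.0)"
```

```text
at [0.4506 0.3139 0.2215] yaw 2.04 t 6.15 F [-0.4  0.  -3.2] open 0.2 gf 29.821338169276714
d [-0.0003 -0.0012  0.203 ] rv [0.04 0.07 0.04]
```

Scaled: 0.2 m is 4, 0.203 m is 4.06.

{"name": "steer_hand", "arguments": {
  "steps": [
    [[0,0,0.4,0,0,0,0.1],[0,0,1,0,0,0,0.1],[0,0,1.7,0,0,0,0.1],[0,0,2.4,0,0,0,0.1],[0,0,3,0,0,0,0.1],[0,0,3.5,0,0,0,0.1],[0,0,3.8,0,0,0,0.1],[0,0,3.94,0,0,0,0.1],[0,0,4,0,0,0,0.1],[0,0,4.04,0,0,0,0.1],[0,0,4.06,0,0,0,0.1],[0,0,4.06,0,0,0,0.1]]
  ]
}}

```text
time_s: 7.35
position: [0.4513, 0.3148, 0.0198]
tcp_rot: [[0.999, 0.036, 0.001], [0.036, -0.999, 0.001], [0.001, -0.001, -1.0]]
force: [-1.0, 0.3, -4.0]
opening: 0.207
grasp_force: 29.8
```

Scaled: 0.002 m is 0.04, 0.001 m is 0.02.

{"name": "steer_hand", "arguments": {
  "steps": [
    [[0,0,0.02,0,0,0,0.1],[0,0,0.04,0,0,0,0.1],[0,0,0.04,0,0,0,0.1],[0,0,0.04,0,0,0,0.1]]
  ]
}}

```text
time_s: 7.75
position: [0.4512, 0.3148, 0.0176]
tcp_rot: [[0.999, 0.036, 0.001], [0.036, -0.999, 0.0], [0.001, -0.0, -1.0]]
force: [-0.2, 0.3, 3.5]
opening: 0.203
grasp_force: 29.9
```

{"name": "steer_hand", "arguments": {
  "steps": [
    [[0,0,0,0,0,0,0.5],[0,0,0,0,0,0,0.5],[0,0,0,0,0,0,0.5],[0,0,0,0,0,0,0.5],[0,0,-0.4,0,0,0,0.5],[0,0,-1.2,0,0,0,0.5],[0,0,-2.2,0,0,0,0.5],[0,0,-3.2,0,0,0,0.5],[0,0,-3.6,0,0,0,0.5],[0,0,-3.6,0,0,0,0.35]]
  ]
}}

```text
time_s: 8.75
position: [0.4531, 0.3158, 0.201]
tcp_rot: [[0.999, 0.036, 0.008], [0.036, -0.999, 0.004], [0.008, -0.003, -1.0]]
force: [0.1, -0.2, 0.8]
opening: 0.465
grasp_force: 0.0
```

```bash
python3 -c "
from h import *
go(.4425,-.003,.2,-2.15)"
```

```text
at [0.4531 0.3158 0.201 ] yaw 2.05 t 8.75 F [ 0.1 -0.2  0.8] open 0.465 gf 0.0
d [-2.200e-02  3.182e-01 -2.000e-04] rv [-0.21 -0.47  4.2 ]
```

Scaled: 0.318 m is 6.36, 0.29 m is 5.8.

{"name": "steer_hand", "arguments": {
  "steps": [
    [[-0.44,1,0,0,0,1,0.35],[-0.44,2,0,0,0,2,0.35],[-0.44,3,0,0,0,3,0.35],[-0.44,4,0,0,0,4.2,0.35],[-0.44,5,0,0,0,4.2,0.35],[-0.44,5.8,0,0,0,4.2,0.35],[-0.44,6.36,0,0,0,4.2,0.35],[-0.44,6.36,0,0,0,4.2,0.35],[-0.44,6.36,0,0,0,4.2,0.35],[-0.44,6.36,0,0,0,4.2,0.35]]
  ]
}}

```text
time_s: 9.75
position: [0.4393, -0.0028, 0.1963]
tcp_rot: [[0.999, -0.037, -0.002], [-0.037, -0.999, 0.001], [-0.002, -0.001, -1.0]]
force: [0.0, 0.4, -0.6]
opening: 0.35
grasp_force: 0.0
```

```bash
python3 -c "
from h import *
go(.4425,-.003,.081,-2.15)
t=cap('top');s=cap('scene')
for n,c in(('t',t),('s',s)):cv2.imwrite('pics/'+n+'4.png',c['color'][:,:,::-1])"
```

```text
at [ 0.4393 -0.0028  0.1963] yaw -2.11 t 9.75 F [ 0.   0.4 -0.6] open 0.35 gf 0.0
d [3.500e-03 1.000e-04 1.153e-01] rv [-0.05  0.12  0.04]
```

View pics/s4.png

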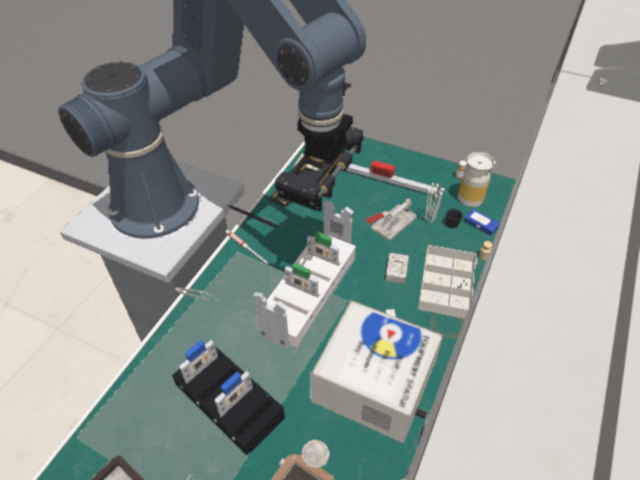

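View pics/t4.png

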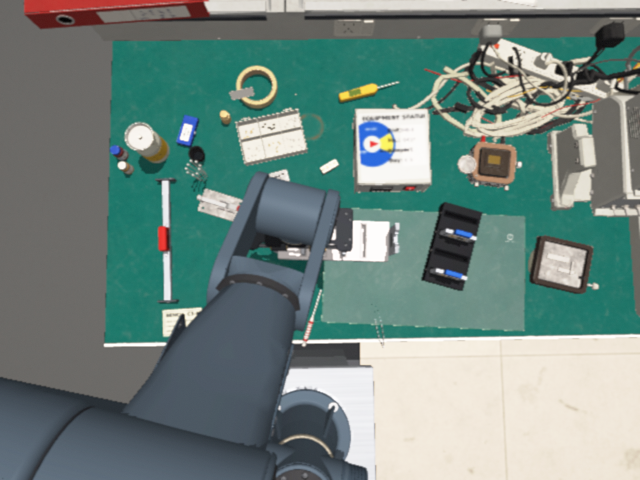

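The bar lies at top view (165,240) in the clear area, and the gripper is above the leftmost green tab. Descending.

{"name": "steer_hand", "arguments": {
  "steps": [
    [[0.07,0,0.6,0,0,0,0.35],[0.07,0,1.3,0,0,0,0.35],[0.07,0,1.9,0,0,0,0.35],[0.07,0,2.2,0,0,0,0.35],[0.07,0,2.3,0,0,0,0.35],[0.07,0,2.3,0,0,0,0.35],[0.07,0,2.3,0,0,0,0.35],[0.07,0,2.3,0,0,0,0],[0.07,0,2.3,0,0,0,0],[0.07,0,2.3,0,0,0,0],[0.07,0,2.3,0,0,0,0],[0.07,0,2.3,0,0,0,0],[0.07,0,2.3,0,0,0,0],[0.07,0,2.3,0,0,0,0],[0.07,0,2.3,0,0,0,0]]
  ]
}}

```text
time_s: 11.35
position: [0.444, -0.0042, 0.0825]
tcp_rot: [[0.999, -0.038, 0.001], [-0.038, -0.999, -0.0], [0.001, 0.0, -1.0]]
force: [-0.8, 0.2, 6.1]
opening: 0.113
grasp_force: 30.0
```

{"name": "steer_hand", "arguments": {
  "steps": [
    [[0,0,-0.2,0,0,0,0],[0,0,-0.5,0,0,0,0],[0,0,-0.9,0,0,0,0],[0,0,-1.4,0,0,0,0],[0,0,-2,0,0,0,0],[0,0,-2.6,0,0,0,0],[0,0,-3,0,0,0,0],[0,0,-3,0,0,0,0],[0,0,-3,0,0,0,0]]
  ]
}}

```text
time_s: 12.25
position: [0.4431, -0.0039, 0.2319]
tcp_rot: [[0.999, -0.038, -0.0], [-0.038, -0.999, 0.0], [-0.0, -0.0, -1.0]]
force: [0.2, -0.1, -1.1]
opening: 0.114
grasp_force: 30.0
```

```bash
python3 -c "
from h import *
go(.489,-.362,.2325,74)"
```

```text
at [ 0.4431 -0.0039  0.2319] yaw -2.16 t 12.25 F [ 0.2 -0.1 -1.1] open 0.114 gf 29.997191643342376
d [ 0.0594  0.3561 -0.0006] rv [-1.000e-02  1.000e-02 -7.616e+01]
```

Scaled: 0.356 m is 7.12, 0.34 m is 6.8.

{"name": "steer_hand", "arguments": {
  "steps": [
    [[0.06,0.3,0,0,0,-4,0],[0.16,0.9,0,0,0,-11,0],[0.24,1.5,0,0,0,-18,0],[0.34,2.1,0,0,0,-25,0],[0.44,2.7,0,0,0,-32,0],[0.54,3.3,0,0,0,-39,0],[0.64,3.9,0,0,0,-46,0],[0.74,4.5,0,0,0,-53,0],[0.84,5.1,0,0,0,-60,0],[0.94,5.7,0,0,0,-66,0],[1.04,6.3,0,0,0,-71,0],[1.12,6.8,0,0,0,-75,0],[1.188,7.12,0,0,0,-76.2,0],[1.188,7.12,0,0,0,-76.2,0],[1.188,7.12,0,0,0,-76.2,0],[1.188,7.12,0,0,0,-76.2,0],[1.188,7.12,0,0,0,-76.2,0]]
  ]
}}

```text
time_s: 13.95
position: [0.4893, -0.3606, 0.2317]
tcp_rot: [[0.274, 0.962, -0.001], [0.962, -0.274, 0.001], [0.001, -0.001, -1.0]]
force: [0.1, -0.5, -0.8]
opening: 0.109
grasp_force: 30.0
```

```bash
python3 -c "
from h import *
go(.489,-.362,.131,74)"
```

```text
at [ 0.4893 -0.3606  0.2317] yaw 74.09 t 13.95 F [ 0.1 -0.5 -0.8] open 0.109 gf 29.997221594676375
d [-0.0015  0.0002  0.1007] rv [-0.07 -0.06  0.09]
```

{"name": "steer_hand", "arguments": {
  "steps": [
    [[-0.02,0,0.4,0,0,0,0],[-0.03,0,1,0,0,0,0],[-0.03,0,1.6,0,0,0,0],[-0.03,0,1.9,0,0,0,0],[-0.03,0,2,0,0,0,0],[-0.03,0,2,0,0,0,0],[-0.03,0,2,0,0,0,0]]
  ]
}}

```text
time_s: 14.65
position: [0.4899, -0.3638, 0.1332]
tcp_rot: [[0.275, 0.962, 0.001], [0.962, -0.275, -0.002], [-0.001, 0.002, -1.0]]
force: [-0.2, 0.3, -0.6]
opening: 0.111
grasp_force: 30.0
```

```bash
python3 -c "
from h import *
go(.489,-.362,.0825,74)
t=cap('top');s=cap('scene')
a=cv2.resize(t['color'][190:300,400:510],None,fx=5,fy=5,interpolation=2)
b=cv2.resize(s['color'][300:460,160:300],None,fx=3.44,fy=3.44,interpolation=2)[:550]
b=cv2.resize(b,(250*2-18,550)) if 0 else b[:, :250+220]
im=np.zeros((550,800,3),np.uint8);im[:,:330]=a[:,60:390];im[:b.shape[0],330:330+b.shape[1]]=b[:,:470];cv2.imwrite('pics/m5.png',im[:,:,::-1])"
```

```text
at [ 0.4899 -0.3638  0.1332] yaw 74.06 t 14.65 F [-0.2  0.3 -0.6] open 0.111 gf 29.99703275039792
d [ 0.0016 -0.0014  0.0507] rv [0.1  0.06 0.06]
```

View pics/m5.png

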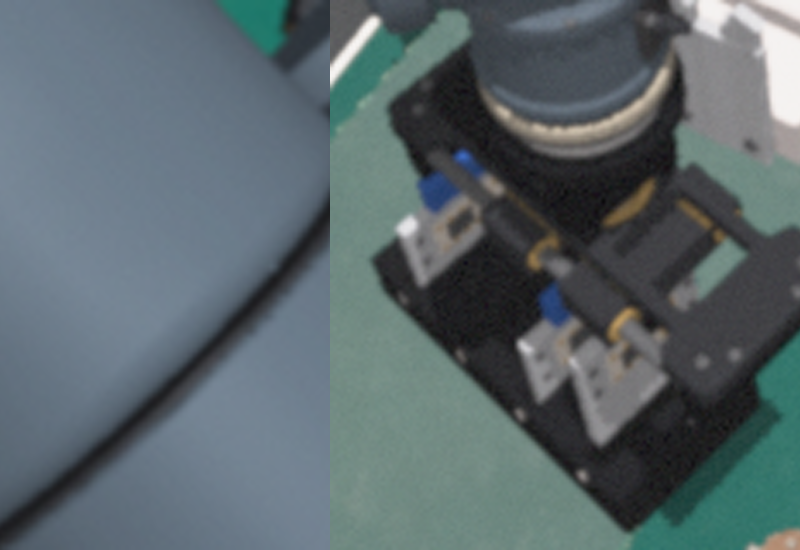

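The carrier hangs upright just above the far slot of the stand; its plate corner is at mosaic (600,445). Lowering slowly and watching the force.

{"name": "steer_hand", "arguments": {
  "steps": [
    [[0.01,0,0.2,0,0,0,0],[0.01,0,0.3,0,0,0,0],[0.01,0,0.4,0,0,0,0],[0.01,0,0.5,0,0,0,0],[0.01,0,0.5,0,0,0,0]]
  ]
}}

```text
time_s: 15.25
position: [0.4888, -0.3625, 0.1059]
tcp_rot: [[0.275, 0.961, -0.001], [0.961, -0.275, 0.002], [0.001, -0.002, -1.0]]
force: [0.5, 0.4, -1.1]
opening: 0.115
grasp_force: 30.0
```

Scaled: 0.008 m is 0.16, 0.024 m is 0.48.

{"name": "steer_hand", "arguments": {
  "steps": [
    [[0,0,0.16,0,0,0,0],[0,0,0.32,0,0,0,0],[0,0,0.42,0,0,0,0],[0,0,0.46,0,0,0,0],[0,0,0.48,0,0,0,0],[0,0,0.48,0,0,0,0]]
  ]
}}

```text
time_s: 15.85
position: [0.4894, -0.3631, 0.083]
tcp_rot: [[0.275, 0.961, 0.0], [0.961, -0.275, -0.0], [-0.0, 0.0, -1.0]]
force: [0.4, -0.0, -1.6]
opening: 0.117
grasp_force: 30.0
```

Nearly on the floor. I'll release (it drops 1 mm at most), rise, and aim at green 2.

{"name": "steer_hand", "arguments": {
  "steps": [
    [[0,0,0.024,0,0,0,0],[0,0,0.024,0,0,0,0],[0,0,0.024,0,0,0,0.35],[0,0,0.024,0,0,0,0.35],[0,0,0.024,0,0,0,0.35],[0,0,0.024,0,0,0,0.35],[0,0,-0.3,0,0,0,0.35],[0,0,-0.8,0,0,0,0.35],[0,0,-1.5,0,0,0,0.35],[0,0,-2.2,0,0,0,0.35],[0,0,-2.4,0,0,0,0.35],[0,0,-2.4,0,0,0,0.35]]
  ]
}}

```text
time_s: 17.05
position: [0.4901, -0.3638, 0.2048]
tcp_rot: [[0.275, 0.961, 0.003], [0.961, -0.275, -0.003], [-0.002, 0.004, -1.0]]
force: [0.3, -0.1, -0.9]
opening: 0.354
grasp_force: 0.0
```

```bash
python3 -c "
from h import *
go(.440,-.0925,.2,-2.15)"
```

```text
at [ 0.4901 -0.3638  0.2048] yaw 74.04 t 17.05 F [ 0.3 -0.1 -0.9] open 0.354 gf 0.0
d [ 0.2471 -0.1228  0.0038] rv [ 2.600e-01 -3.000e-02  7.619e+01]
```

{"name": "steer_hand", "arguments": {
  "steps": [
    [[0.5,-0.24,0,0,0,8,0.35],[1,-0.5,0,0,0,16,0.35],[1.6,-0.8,0,0,0,24,0.35],[2.2,-1.1,0,0,0,32,0.35],[2.8,-1.4,0,0,0,40,0.35],[3.4,-1.7,0,0,0,48,0.35],[4,-2,0,0,0,56,0.35],[4.4,-2.2,0,0,0,64,0.35],[4.8,-2.4,0,0,0,72,0.35],[4.94,-2.456,0.06,0,0,76.2,0.35],[4.94,-2.456,0.06,0,0,76.2,0.35],[4.94,-2.456,0.06,0,0,76.2,0.35],[4.94,-2.456,0.06,0,0,76.2,0.35],[4.94,-2.456,0.06,0,0,76.2,0.35]]
  ]
}}

```text
time_s: 18.45
position: [0.4393, -0.0924, 0.1998]
tcp_rot: [[0.999, -0.038, -0.0], [-0.038, -0.999, -0.0], [-0.0, 0.0, -1.0]]
force: [0.2, -0.3, 0.4]
opening: 0.349
grasp_force: 0.0
```

```bash
python3 -c "
from h import *
go(.440,-.0925,.082,-2.15)
t=cap('top');s=cap('scene')
print([(np.round(b[1][0],1),np.round(b[1][1],1),b[0]) for b in blobs(t['color'],'green',(410,190,500,300),4)+blobs(t['color'],'blue',(410,190,500,300),4)])
a=cv2.resize(t['color'][195:300,410:495],None,fx=5,fy=5,interpolation=2)
b=cv2.resize(s['color'][180:340,240:370],None,fx=2.8,fy=2.8,interpolation=2)
im=np.zeros((525,800,3),np.uint8);im[:,:425]=a;im[:448,430:430+364]=b;cv2.imwrite('pics/m6.png',im[:,:,::-1])"
```

```text
at [ 0.4393 -0.0924  0.1998] yaw -2.18 t 18.45 F [ 0.2 -0.3  0.4] open 0.349 gf 0.0
d [0.0007 0.     0.1178] rv [ 0.    0.01 -0.03]
[(array([468.6, 213.2]), array([16.7,  5.3]), 65.0), (array([453.3, 273.3]), array([17.1,  5.1]), 64.5), (array([463.2, 233.1]), array([17.4,  5.4]), 71.5)]
```

View pics/m6.png

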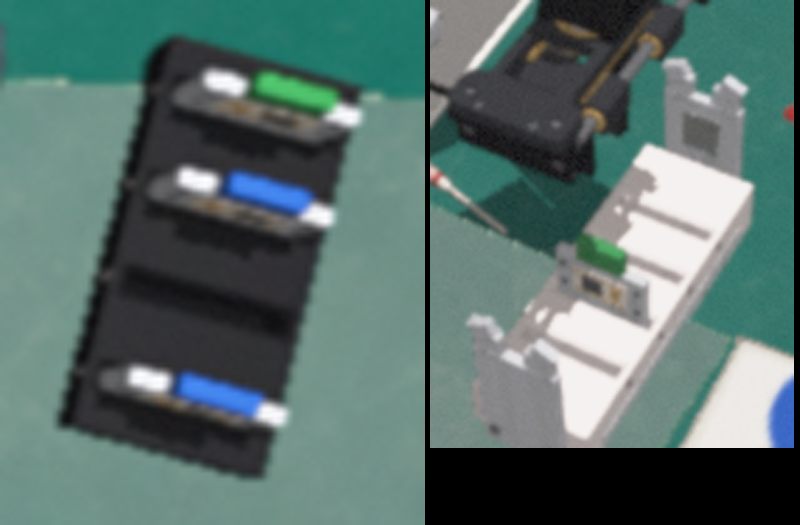

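Green 1 stands fully down in the stand's first slot (left pane, 297,90), level with the blue ones. Green 2 is still in the rack. Gripping it now.

{"name": "steer_hand", "arguments": {
  "steps": [
    [[0,0,0.6,0,0,0,0.35],[0.014,0,1.3,0,0,0,0.35],[0.014,0,1.9,0,0,0,0.35],[0.014,0,2.2,0,0,0,0.35],[0.014,0,2.34,0,0,0,0.35],[0.014,0,2.34,0,0,0,0.35],[0.014,0,2.34,0,0,0,0],[0.014,0,2.34,0,0,0,0],[0.014,0,2.34,0,0,0,0],[0.014,0,2.34,0,0,0,0],[0.014,0,2.34,0,0,0,0],[0.014,0,2.34,0,0,0,0],[0.014,0,2.34,0,0,0,0]]
  ]
}}

```text
time_s: 19.85
position: [0.4404, -0.0924, 0.0838]
tcp_rot: [[0.999, -0.037, 0.002], [-0.037, -0.999, -0.001], [0.002, 0.001, -1.0]]
force: [-0.8, -2.2, 6.6]
opening: 0.113
grasp_force: 29.8
```

{"name": "steer_hand", "arguments": {
  "steps": [
    [[0,0,-0.2,0,0,0,0],[0,0,-0.5,0,0,0,0],[0,0,-0.9,0,0,0,0],[0,0,-1.4,0,0,0,0],[0,0,-2,0,0,0,0],[0,0,-2.6,0,0,0,0],[0,0,-3,0,0,0,0],[0,0,-3,0,0,0,0],[0,0,-3,0,0,0,0]]
  ]
}}

```text
time_s: 20.75
position: [0.4393, -0.0912, 0.2329]
tcp_rot: [[0.999, -0.038, -0.0], [-0.038, -0.999, 0.001], [-0.0, -0.001, -1.0]]
force: [-0.5, -0.1, -1.7]
opening: 0.11
grasp_force: 29.9
```

```bash
python3 -c "
from h import *
go(.4027,-.337,.2325,74)"
```

```text
at [ 0.4393 -0.0912  0.2329] yaw -2.15 t 20.75 F [-0.5 -0.1 -1.7] open 0.11 gf 29.893010854138993
d [-0.0273  0.247   0.0003] rv [-4.000e-02 -1.000e-02 -7.615e+01]
```

The rows are not in the units I measure in: shifts go in units of 50 mm. I convert before sending: 0.247 m is 4.94, 0.243 m is 4.86.

{"name": "steer_hand", "arguments": {
  "steps": [
    [[-0.02,0.24,0,0,0,-4,0],[-0.06,0.6,0,0,0,-11,0],[-0.12,1.1,0,0,0,-18,0],[-0.18,1.6,0,0,0,-25,0],[-0.24,2.1,0,0,0,-32,0],[-0.3,2.6,0,0,0,-39,0],[-0.34,3.1,0,0,0,-46,0],[-0.4,3.6,0,0,0,-53,0],[-0.44,4,0,0,0,-60,0],[-0.48,4.4,0,0,0,-66,0],[-0.52,4.7,0,0,0,-71,0],[-0.54,4.86,0,0,0,-75,0],[-0.546,4.94,0,0,0,-76.2,0],[-0.546,4.94,0,0,0,-76.2,0],[-0.546,4.94,0,0,0,-76.2,0],[-0.546,4.94,0,0,0,-76.2,0]]
  ]
}}

```text
time_s: 22.35
position: [0.4032, -0.3367, 0.2327]
tcp_rot: [[0.275, 0.961, -0.001], [0.961, -0.275, 0.001], [0.001, -0.001, -1.0]]
force: [0.1, -0.2, -1.5]
opening: 0.108
grasp_force: 29.9
```

```bash
python3 -c "
from h import *
go(.4027,-.337,.135,74)"
```

```text
at [ 0.4032 -0.3367  0.2327] yaw 74.04 t 22.35 F [ 0.1 -0.2 -1.5] open 0.108 gf 29.892927777254954
d [-0.0005 -0.0003  0.0977] rv [-0.05 -0.05  0.04]
```

{"name": "steer_hand", "arguments": {
  "steps": [
    [[0,0,0.4,0,0,0,0],[0,0,1,0,0,0,0],[0,0,1.6,0,0,0,0],[0,0,1.9,0,0,0,0],[0,0,2.1,0,0,0,0],[0,0,2.2,0,0,0,0],[0,0,2.3,0,0,0,0],[0,0,2.4,0,0,0,0],[0,0,2.5,0,0,0,0],[0,0,2.5,0,0,0,0]]
  ]
}}

```text
time_s: 23.35
position: [0.4032, -0.3375, 0.1077]
tcp_rot: [[0.275, 0.961, 0.0], [0.961, -0.275, 0.0], [0.0, -0.0, -1.0]]
force: [0.3, 1.0, -1.0]
opening: 0.112
grasp_force: 30.0
```

Clean entry (no force). Bottoming out and releasing.

Scaled: 0.0255 m is 0.51, 0.024 m is 0.48.

{"name": "steer_hand", "arguments": {
  "steps": [
    [[0,0,0.16,0,0,0,0],[0,0,0.32,0,0,0,0],[0,0,0.42,0,0,0,0],[0,0,0.48,0,0,0,0],[0,0,0.51,0,0,0,0],[0,0,0.51,0,0,0,0],[0,0,0.51,0,0,0,0]]
  ]
}}

```text
time_s: 24.05
position: [0.4035, -0.3378, 0.0837]
tcp_rot: [[0.275, 0.961, 0.001], [0.961, -0.275, -0.001], [-0.001, 0.001, -1.0]]
force: [-1.1, 1.9, 9.0]
opening: 0.116
grasp_force: 30.0
```

{"name": "steer_hand", "arguments": {
  "steps": [
    [[0,0,0,0,0,0,0.35],[0,0,0,0,0,0,0.35],[0,0,0,0,0,0,0.35],[0,0,0,0,0,0,0.35],[0,0,-0.3,0,0,0,0.35],[0,0,-0.8,0,0,0,0.35],[0,0,-1.5,0,0,0,0.35],[0,0,-2.2,0,0,0,0.35],[0,0,-2.4,0,0,0,0.35],[0,0,-2.4,0,0,0,0.35]]
  ]
}}

```text
time_s: 25.05
position: [0.404, -0.3384, 0.204]
tcp_rot: [[0.275, 0.961, 0.002], [0.961, -0.275, -0.003], [-0.002, 0.003, -1.0]]
force: [-0.3, 1.3, -0.2]
opening: 0.35
grasp_force: 0.0
```

```bash
python3 -c "
from h import *
go(.446,-.349,.2,74)"
```

```text
at [ 0.404  -0.3384  0.204 ] yaw 74.04 t 25.05 F [-0.3  1.3 -0.2] open 0.35 gf 0.0
d [0.0014 0.0433 0.0041] rv [0.19 0.13 0.04]
```

{"name": "steer_hand", "arguments": {
  "steps": [
    [[0,0.5,0,0,0,0,0.35],[0.01,0.86,0,0,0,0,0.35],[0.01,0.86,0,0,0,0,0.35],[0.01,0.86,0.6,0,0,0,0.35],[0.01,0.86,1.2,0,0,0,0.35],[0.01,0.86,1.8,0,0,0,0.35],[0.01,0.86,2.2,0,0,0,0.35],[0.01,0.86,2.4,0,0,0,0.35],[0.01,0.86,2.4,0,0,0,0.35],[0.01,0.86,2.4,0,0,0,0.35],[0.01,0.86,2.4,0,0,0,0],[0.01,0.86,2.4,0,0,0,0],[0.01,0.86,2.4,0,0,0,0],[0.01,0.86,2.4,0,0,0,0],[0.01,0.86,2.4,0,0,0,0],[0.01,0.86,2.4,0,0,0,0],[0.01,0.86,2.4,0,0,0,0]]
  ]
}}

```text
time_s: 26.75
position: [0.4452, -0.3493, 0.0833]
tcp_rot: [[0.275, 0.961, 0.001], [0.961, -0.275, -0.001], [-0.001, 0.001, -1.0]]
force: [0.7, 0.9, 5.8]
opening: 0.112
grasp_force: 29.9
```

Scaled: -0.15 m is -3, -0.13 m is -2.6.

{"name": "steer_hand", "arguments": {
  "steps": [
    [[0,0,-0.2,0,0,0,0],[0,0,-0.5,0,0,0,0],[0,0,-0.9,0,0,0,0],[0,0,-1.4,0,0,0,0],[0,0,-2,0,0,0,0],[0,0,-2.6,0,0,0,0],[0,0,-3,0,0,0,0],[0,0,-3,0,0,0,0],[0,0,-3,0,0,0,0]]
  ]
}}

```text
time_s: 27.65
position: [0.4441, -0.3484, 0.2321]
tcp_rot: [[0.275, 0.961, -0.001], [0.961, -0.275, 0.001], [0.0, -0.001, -1.0]]
force: [-0.5, -0.7, -2.6]
opening: 0.111
grasp_force: 29.9
```

```bash
python3 -c "
from h import *
go(.4433,-.0035,.2325,-2.15)"
```

```text
at [ 0.4441 -0.3484  0.2321] yaw 74.04 t 27.65 F [-0.5 -0.7 -2.6] open 0.111 gf 29.939240575768054
d [ 3.314e-01 -9.560e-02 -1.000e-04] rv [-7.000e-02  2.000e-02  7.619e+01]
```

{"name": "steer_hand", "arguments": {
  "steps": [
    [[0.28,-0.08,0,0,0,4,0],[0.8,-0.24,0,0,0,10,0],[1.4,-0.4,0,0,0,17,0],[2,-0.58,0,0,0,24,0],[2.6,-0.74,0,0,0,31,0],[3.2,-0.92,0,0,0,38,0],[3.8,-1.1,0,0,0,45,0],[4.4,-1.26,0,0,0,52,0],[5,-1.44,0,0,0,59,0],[5.6,-1.62,0,0,0,65,0],[6.1,-1.76,0,0,0,70,0],[6.44,-1.86,0,0,0,74,0],[6.628,-1.912,0,0,0,76.2,0],[6.628,-1.912,0,0,0,76.2,0],[6.628,-1.912,0,0,0,76.2,0],[6.628,-1.912,0,0,0,76.2,0]]
  ]
}}

```text
time_s: 29.25
position: [0.4436, -0.0045, 0.2319]
tcp_rot: [[0.999, -0.038, -0.001], [-0.038, -0.999, 0.0], [-0.001, -0.0, -1.0]]
force: [-0.6, -0.1, -1.0]
opening: 0.112
grasp_force: 29.9
```

```bash
python3 -c "
from h import *
go(.4433,-.0035,.135,-2.15)"
```

```text
at [ 0.4436 -0.0045  0.2319] yaw -2.17 t 29.25 F [-0.6 -0.1 -1. ] open 0.112 gf 29.938943136949092
d [-0.0002 -0.001   0.0969] rv [-0.    0.08 -0.02]
```

Scaled: 0.125 m is 2.5, 0.12 m is 2.4.

{"name": "steer_hand", "arguments": {
  "steps": [
    [[0,-0.01,0.4,0,0,0,0],[0,-0.01,1,0,0,0,0],[0,-0.01,1.6,0,0,0,0],[0,-0.01,1.9,0,0,0,0],[0,-0.01,2.1,0,0,0,0],[0,-0.01,2.2,0,0,0,0],[0,-0.01,2.3,0,0,0,0],[0,-0.01,2.4,0,0,0,0],[0,-0.01,2.5,0,0,0,0],[0,-0.01,2.5,0,0,0,0]]
  ]
}}

```text
time_s: 30.25
position: [0.4438, -0.0035, 0.1073]
tcp_rot: [[0.999, -0.038, -0.0], [-0.038, -0.999, 0.0], [-0.0, -0.0, -1.0]]
force: [0.3, -0.2, -0.8]
opening: 0.111
grasp_force: 29.9
```

Scaled: 0.025 m is 0.5, 0.0235 m is 0.47.

{"name": "steer_hand", "arguments": {
  "steps": [
    [[0,0,0.16,0,0,0,0],[0,0,0.32,0,0,0,0],[0,0,0.42,0,0,0,0],[0,0,0.47,0,0,0,0],[0,0,0.5,0,0,0,0],[0,0,0.5,0,0,0,0],[0,0,0.5,0,0,0,0]]
  ]
}}

```text
time_s: 30.95
position: [0.4436, -0.0035, 0.0832]
tcp_rot: [[0.999, -0.038, -0.0], [-0.038, -0.999, -0.0], [-0.0, 0.0, -1.0]]
force: [-2.6, -0.2, 7.8]
opening: 0.117
grasp_force: 30.0
```

{"name": "steer_hand", "arguments": {
  "steps": [
    [[0,0,0,0,0,0,0.35],[0,0,0,0,0,0,0.35],[0,0,0,0,0,0,0.35],[0,0,0,0,0,0,0.35],[0,0,-0.3,0,0,0,0.35],[0,0,-0.8,0,0,0,0.35],[0,0,-1.5,0,0,0,0.35],[0,0,-2.2,0,0,0,0.35],[0,0,-2.4,0,0,0,0.35],[0,0,-2.4,0,0,0,0.35]]
  ]
}}

```text
time_s: 31.95
position: [0.445, -0.0037, 0.2038]
tcp_rot: [[0.999, -0.038, 0.004], [-0.038, -0.999, -0.001], [0.004, 0.001, -1.0]]
force: [-0.4, 0.6, -0.8]
opening: 0.349
grasp_force: 0.0
```

```bash
python3 -c "
from h import *
go(.3595,-.3255,.2,74)"
```

```text
at [ 0.445  -0.0037  0.2038] yaw -2.16 t 31.95 F [-0.4  0.6 -0.8] open 0.349 gf 0.0
d [-0.0733  0.3248  0.0038] rv [  0.19  -0.15 -76.16]
```

Scaled: 0.3248 m is 6.496, 0.3 m is 6.

{"name": "steer_hand", "arguments": {
  "steps": [
    [[-0.14,0.6,0,0,0,-8,0.35],[-0.3,1.3,0,0,0,-16,0.35],[-0.46,2,0,0,0,-24,0.35],[-0.6,2.7,0,0,0,-32,0.35],[-0.76,3.4,0,0,0,-40,0.35],[-0.92,4.1,0,0,0,-48,0.35],[-1.08,4.8,0,0,0,-56,0.35],[-1.22,5.4,0,0,0,-64,0.35],[-1.36,6,0,0,0,-72,0.35],[-1.466,6.496,0.06,0,0,-76.2,0.35],[-1.466,6.496,0.06,0,0,-76.2,0.35],[-1.466,6.496,0.06,0,0,-76.2,0.35],[-1.466,6.496,0.06,0,0,-76.2,0.35],[-1.466,6.496,0.06,0,0,-76.2,0.35]]
  ]
}}

```text
time_s: 33.35
position: [0.3584, -0.3238, 0.1991]
tcp_rot: [[0.274, 0.962, -0.001], [0.962, -0.274, 0.002], [0.001, -0.001, -1.0]]
force: [0.9, -0.5, 0.7]
opening: 0.35
grasp_force: 0.0
```

```bash
python3 -c "
from h import *
go(.3595,-.3255,.082,74)
t=cap('top');s=cap('scene')
im=np.zeros((480,800,3),np.uint8);im[:,:400]=t['color'][:,130:530];im[:,400:]=s['color'][:,130:530];cv2.imwrite('pics/m7.png',im[:,:,::-1])"
```

```text
at [ 0.3584 -0.3238  0.1991] yaw 74.09 t 33.35 F [ 0.9 -0.5  0.7] open 0.35 gf 0.0
d [-0.0015  0.0016  0.1171] rv [-0.07 -0.07  0.09]
```

View pics/m7.png

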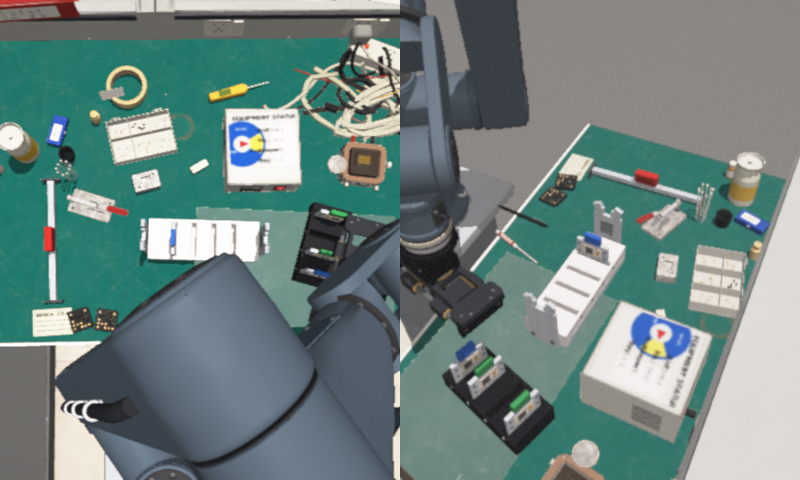

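Blue A stands in the rack (left pane, 173,238). Both greens are in the stand, the last blue is below the gripper, and the bar now looks slightly shifted. Picking blue B.

Scaled: 0.116 m is 2.32, 0.11 m is 2.2.

{"name": "steer_hand", "arguments": {
  "steps": [
    [[-0.02,0.02,0.6,0,0,0,0.35],[-0.02,0.02,1.2,0,0,0,0.35],[-0.02,0.02,1.8,0,0,0,0.35],[-0.02,0.02,2.2,0,0,0,0.35],[-0.02,0.02,2.32,0,0,0,0.35],[-0.02,0.02,2.32,0,0,0,0.35],[-0.02,0.02,2.32,0,0,0,0],[-0.02,0.02,2.32,0,0,0,0],[-0.02,0.02,2.32,0,0,0,0],[-0.02,0.02,2.32,0,0,0,0],[-0.02,0.02,2.32,0,0,0,0],[-0.02,0.02,2.32,0,0,0,0],[-0.02,0.02,2.32,0,0,0,0]]
  ]
}}

```text
time_s: 34.75
position: [0.3594, -0.327, 0.0844]
tcp_rot: [[0.275, 0.961, 0.001], [0.961, -0.275, -0.001], [-0.001, 0.001, -1.0]]
force: [-0.4, 0.4, 5.0]
opening: 0.114
grasp_force: 30.0
```

{"name": "steer_hand", "arguments": {
  "steps": [
    [[0,0,-0.2,0,0,0,0],[0,0,-0.5,0,0,0,0],[0,0,-0.9,0,0,0,0],[0,0,-1.4,0,0,0,0],[0,0,-2,0,0,0,0],[0,0,-2.6,0,0,0,0],[0,0,-3,0,0,0,0],[0,0,-3,0,0,0,0],[0,0,-3,0,0,0,0]]
  ]
}}

```text
time_s: 35.65
position: [0.3589, -0.3261, 0.2335]
tcp_rot: [[0.275, 0.961, -0.0], [0.961, -0.275, 0.0], [0.0, -0.0, -1.0]]
force: [-0.8, 0.3, -1.2]
opening: 0.11
grasp_force: 30.0
```

```bash
python3 -c "
from h import *
go(.440,-.0922,.2325,-2.15)"
```

```text
at [ 0.3589 -0.3261  0.2335] yaw 74.03 t 35.65 F [-0.8  0.3 -1.2] open 0.11 gf 29.97245659120381
d [0.2472 0.0137 0.001 ] rv [-0.   -0.   76.18]
```

{"name": "steer_hand", "arguments": {
  "steps": [
    [[0.24,0,0,0,0,4,0],[0.6,0.02,0,0,0,10,0],[1.1,0.04,0,0,0,17,0],[1.6,0.08,0,0,0,24,0],[2.1,0.12,0,0,0,31,0],[2.6,0.14,0,0,0,38,0],[3.1,0.16,0,0,0,45,0],[3.6,0.2,0,0,0,52,0],[4,0.22,0,0,0,59,0],[4.4,0.24,0,0,0,65,0],[4.7,0.26,0,0,0,70,0],[4.86,0.27,0,0,0,74,0],[4.944,0.274,0,0,0,76.2,0],[4.944,0.274,0,0,0,76.2,0],[4.944,0.274,0,0,0,76.2,0],[4.944,0.274,0,0,0,76.2,0]]
  ]
}}

```text
time_s: 37.25
position: [0.4398, -0.0928, 0.2329]
tcp_rot: [[0.999, -0.038, -0.001], [-0.038, -0.999, 0.001], [-0.001, -0.001, -1.0]]
force: [-0.7, -1.3, -1.2]
opening: 0.112
grasp_force: 30.0
```

```bash
python3 -c "
from h import *
go(.440,-.0922,.135,-2.15)"
```

```text
at [ 0.4398 -0.0928  0.2329] yaw -2.16 t 37.25 F [-0.7 -1.3 -1.2] open 0.112 gf 29.972554673440754
d [ 0.0003 -0.0005  0.0979] rv [-0.03  0.08 -0.01]
```

{"name": "steer_hand", "arguments": {
  "steps": [
    [[0,-0.01,0.4,0,0,0,0],[0,-0.01,1,0,0,0,0],[0,-0.01,1.6,0,0,0,0],[0,-0.01,1.9,0,0,0,0],[0,-0.01,2.1,0,0,0,0],[0,-0.01,2.2,0,0,0,0],[0,-0.01,2.3,0,0,0,0],[0,-0.01,2.4,0,0,0,0],[0,-0.01,2.5,0,0,0,0],[0,-0.01,2.5,0,0,0,0]]
  ]
}}

```text
time_s: 38.25
position: [0.4411, -0.0928, 0.1085]
tcp_rot: [[0.999, -0.038, 0.002], [-0.038, -0.999, -0.001], [0.002, 0.001, -1.0]]
force: [0.5, -1.6, -1.8]
opening: 0.115
grasp_force: 30.0
```

Scaled: 0.025 m is 0.5, 0.0235 m is 0.47.

{"name": "steer_hand", "arguments": {
  "steps": [
    [[0,0,0.16,0,0,0,0],[0,0,0.32,0,0,0,0],[0,0,0.42,0,0,0,0],[0,0,0.47,0,0,0,0],[0,0,0.5,0,0,0,0],[0,0,0.5,0,0,0,0],[0,0,0.5,0,0,0,0]]
  ]
}}

```text
time_s: 38.95
position: [0.4409, -0.0928, 0.0843]
tcp_rot: [[0.999, -0.038, 0.001], [-0.038, -0.999, -0.001], [0.001, 0.001, -1.0]]
force: [-1.6, -3.8, 8.6]
opening: 0.112
grasp_force: 30.0
```

{"name": "steer_hand", "arguments": {
  "steps": [
    [[0,0,0,0,0,0,0.35],[0,0,0,0,0,0,0.35],[0,0,0,0,0,0,0.35],[0,0,0,0,0,0,0.35],[0,0,-0.3,0,0,0,0.35],[0,0,-0.8,0,0,0,0.35],[0,0,-1.5,0,0,0,0.35],[0,0,-2.2,0,0,0,0.35],[0,0,-2.4,0,0,0,0.35],[0,0,-2.4,0,0,0,0.35]]
  ]
}}

```text
time_s: 39.95
position: [0.4411, -0.0923, 0.2047]
tcp_rot: [[0.999, -0.038, 0.003], [-0.038, -0.999, -0.001], [0.003, 0.001, -1.0]]
force: [-0.4, -0.5, 0.2]
opening: 0.352
grasp_force: 0.0
```

```bash
python3 -c "
from h import *
go(.45,.315,.2,2)
t=cap('top');s=cap('scene');T=t['color'];np.set_printoptions(precision=4,suppress=True)
a=blobs(T,'red',(140,170,195,310));b=blobs(s['color'],'red',(350,140,420,200))
for x in a:print('top',np.round(x[1][0],1),np.round(x[1][1],1),x[1][2],onz(t,*x[1][0],.05))
for x in b:print('scene',np.round(x[1][0],1),onz(s,*x[1][0],.035))
if a and b:print(tri((t,*a[0][1][0]),(s,*b[0][1][0])))
im=np.zeros((540,800,3),np.uint8)
im[:,:260]=cv2.resize(T[170:305,135:200],None,fx=4,fy=4,interpolation=2);im[:480,262:]=s['color'][:,100:638];cv2.imwrite('pics/m8.png',im[:,:,::-1])"
```

```text
at [ 0.4411 -0.0923  0.2047] yaw -2.15 t 39.95 F [-0.4 -0.5  0.2] open 0.352 gf 0.0
d [-0.0064 -0.4074  0.0042] rv [ 0.07 -0.18 -4.15]
top [178.5 238.5] [23.  9.] 90.0 [0.4475 0.2776 0.05  ]
scene [376.1 177.2] [0.4499 0.2798 0.035 ]
(array([0.4491, 0.2826, 0.0324]), np.float64(0.0002152661058055553))
```

View pics/m8.png

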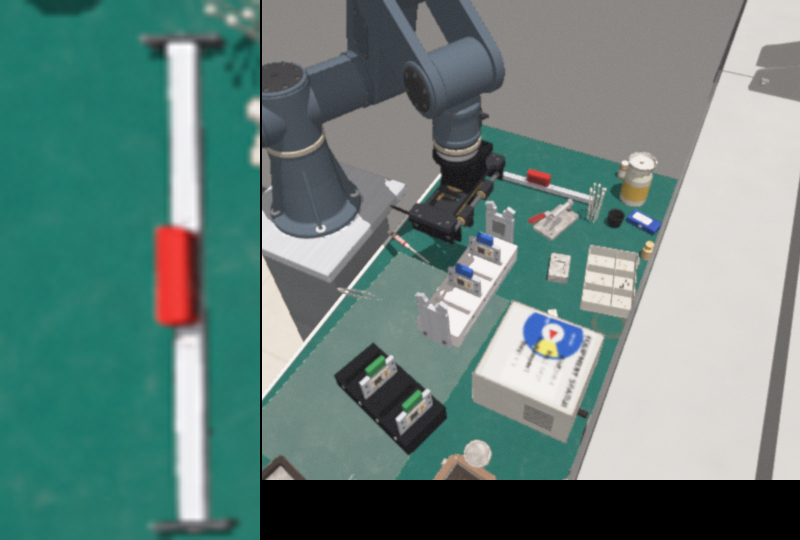

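The bar was knocked about 35 mm towards the rack and slightly turned, with its ends at crop (182,42) and (192,522). Measuring its new pose.

```bash
python3 -c "
from h import *
t=cap('top')
R=lambda u,v,z:onz(t,135+(u-1.5)/4,170+(v-1.5)/4,z)
g=R(177,275,.05);a=R(182,42,.02);b=R(191.5,522,.02);print(g,a,b,(a+b)/2,np.linalg.norm(a-b))
yaw=np.degrees(np.arctan2((a-b)[1],(a-b)[0]));print('yaw',yaw)
m=(a+b)/2; go(m[0],m[1],.15,yaw)"
```

```text
[0.44780665 0.2767321  0.05      ] [0.58711077 0.28427754 0.02      ] [0.30899523 0.2754434  0.02      ] [0.448053   0.27986047 0.02      ] 0.27825580704950204
yaw 1.8193474395224545
at [ 0.4392 -0.0916  0.2021] yaw -2.17 t 40.1 F [ 0.1 -0.8  0.6] open 0.345 gf 0.0
d [-0.005  -0.3714  0.0527] rv [-0.09  0.17 -3.99]
```

{"name": "steer_hand", "arguments": {
  "steps": [
    [[-0.07,-0.6,0,0,0,-1,0.7],[-0.07,-1.4,0,0,0,-2,0.7],[-0.07,-2.2,0,0,0,-3,0.7],[-0.07,-3,0,0,0,-4,0.7],[-0.07,-4,0,0,0,-4,0.7],[-0.07,-5,0,0,0,-4,0.7],[-0.07,-6,0,0,0,-4,0.7],[-0.07,-6.8,0.2,0,0,-4,0.7],[-0.07,-7.43,0.6,0,0,-4,0.7],[-0.07,-7.43,1.04,0,0,-4,0.7],[-0.07,-7.43,1.04,0,0,-4,0.7],[-0.07,-7.43,1.04,0,0,-4,0.7],[-0.07,-7.43,1.04,0,0,-4,0.7]]
  ]
}}

```text
time_s: 41.4
position: [0.4512, 0.2786, 0.1517]
tcp_rot: [[1.0, 0.031, -0.0], [0.031, -1.0, -0.0], [-0.0, 0.0, -1.0]]
force: [-0.3, -0.3, -0.8]
opening: 0.7
grasp_force: 0.0
```

```bash
python3 -c "
from h import *
go(.4495,.28,.018,1.82)"
```

```text
at [0.4512 0.2786 0.1517] yaw 1.77 t 41.4 F [-0.3 -0.3 -0.8] open 0.7 gf 0.0
d [-0.0016 -0.0014  0.1337] rv [ 0.    0.   -0.05]
```

Scaled: 0.133 m is 2.66, 0.127 m is 2.54.

{"name": "steer_hand", "arguments": {
  "steps": [
    [[-0.02,-0.02,0.8,0,0,0,0.6],[-0.02,-0.02,1.6,0,0,0,0.6],[-0.02,-0.02,2.2,0,0,0,0.6],[-0.02,-0.02,2.54,0,0,0,0.6],[-0.02,-0.02,2.66,0,0,0,0.6],[-0.02,-0.02,2.66,0,0,0,0.6],[-0.02,-0.02,2.66,0,0,0,0.1],[-0.02,-0.02,2.66,0,0,0,0.1],[-0.02,-0.02,2.66,0,0,0,0.1],[-0.02,-0.02,2.66,0,0,0,0.1],[-0.02,-0.02,2.66,0,0,0,0.1],[-0.02,-0.02,2.66,0,0,0,0.1],[-0.02,-0.02,2.66,0,0,0,0.1],[-0.02,-0.02,2.66,0,0,0,0.1]]
  ]
}}

```text
time_s: 42.8
position: [0.4499, 0.2802, 0.0189]
tcp_rot: [[0.999, 0.032, 0.0], [0.032, -0.999, 0.0], [0.0, 0.0, -1.0]]
force: [-0.4, -1.8, 4.8]
opening: 0.205
grasp_force: 30.0
```

```bash
python3 - <<'E'
from h import *
A=cv2.imread('pics/t4.png');B=cv2.resize(cv2.imread('pics/m8.png')[:540,:260],(65,135),interpolation=cv2.INTER_AREA)
f=np.zeros_like(A);f[170:305,135:200]=B
for n,I in(('laid',A),('now',f)):
    g=cv2.cvtColor(I,cv2.COLOR_BGR2HSV);w=((g[...,1]<60)&(g[...,2]>150)).astype(np.uint8);k=np.zeros_like(w);k[170:305,158:188]=w[170:305,158:188]
    r=np.where(k.sum(1)>=4)[0]
    red=np.zeros_like(k);red[170:305,155:195]=mask(I[:,:,::-1],'red')[170:305,155:195]
    rr=np.argwhere(red);print(n,r.min(),r.max(),rr.mean(0),rr.min(0),rr.max(0))
E
```

```text
laid 180 300 [238.45771144 162.46268657] [226 158] [250 168]
now 180 299 [238.66666667 178.2254902 ] [227 174] [250 183]
```

{"name": "steer_hand", "arguments": {
  "steps": [
    [[0,0,-0.2,0,0,0,0.1],[0,0,-0.6,0,0,0,0.1],[0,0,-1.2,0,0,0,0.1],[0,0,-1.8,0,0,0,0.1],[0,0,-2.4,0,0,0,0.1],[0,0,-3,0,0,0,0.1],[0,0,-3.6,0,0,0,0.1],[0,0,-4.1,0,0,0,0.1],[0,0,-4.1,0,0,0,0.1],[0,0,-4.1,0,0,0,0.1]]
  ]
}}

```text
time_s: 43.8
position: [0.4491, 0.28, 0.2231]
tcp_rot: [[0.999, 0.032, -0.001], [0.032, -0.999, -0.0], [-0.001, 0.0, -1.0]]
force: [-0.3, -0.4, -3.1]
opening: 0.203
grasp_force: 30.0
```

```bash
python3 -c "
from h import *
go(.4412,-.07,.224,87.85)"
```

```text
at [0.4491 0.28   0.2231] yaw 1.83 t 43.8 F [-0.3 -0.4 -3.1] open 0.203 gf 29.999799001961946
d [-0.0191  0.3496 -0.0008] rv [-3.000e-02  4.000e-02 -8.602e+01]
```

Scaled: -0.001 m is -0.02, 0.3506 m is 7.012.

{"name": "steer_hand", "arguments": {
  "steps": [
    [[-0.02,0.3,0,0,0,-3,0.1],[-0.04,0.8,0,0,0,-9,0.1],[-0.08,1.3,0,0,0,-15,0.1],[-0.1,1.8,0,0,0,-22,0.1],[-0.14,2.4,0,0,0,-29,0.1],[-0.16,3,0,0,0,-36,0.1],[-0.2,3.6,0,0,0,-43,0.1],[-0.24,4.2,0,0,0,-50,0.1],[-0.26,4.7,0,0,0,-57,0.1],[-0.28,5.2,0,0,0,-63,0.1],[-0.3,5.7,0,0,0,-69,0.1],[-0.34,6.2,0,0,0,-75,0.1],[-0.36,6.6,0,0,0,-80,0.1],[-0.37,6.9,0,0,0,-84,0.1],[-0.382,7.012,0,0,0,-86,0.1],[-0.382,7.012,0,0,0,-86,0.1],[-0.382,7.012,0,0,0,-86,0.1],[-0.382,7.012,0,0,0,-86,0.1]]
  ]
}}

```text
time_s: 45.6
position: [0.4413, -0.0701, 0.2227]
tcp_rot: [[0.038, 0.999, -0.002], [0.999, -0.038, 0.001], [0.001, -0.002, -1.0]]
force: [-0.3, 0.0, -1.2]
opening: 0.208
grasp_force: 30.0
```

```bash
python3 -c "
from h import *
go(.4412,-.071,.16,87.85)"
```

```text
at [ 0.4413 -0.0701  0.2227] yaw 87.83 t 45.6 F [-0.3  0.  -1.2] open 0.208 gf 29.999781302176416
d [-0.001   0.0001  0.0627] rv [-0.11 -0.06 -0.02]
```

Scaled: 0.062 m is 1.24, 0.055 m is 1.1.

{"name": "steer_hand", "arguments": {
  "steps": [
    [[-0.01,0,0.3,0,0,0,0.1],[-0.01,0,0.6,0,0,0,0.1],[-0.01,0,0.9,0,0,0,0.1],[-0.01,0,1.1,0,0,0,0.1],[-0.01,0,1.24,0,0,0,0.1],[-0.01,0,1.24,0,0,0,0.1],[-0.01,0,1.24,0,0,0,0.1]]
  ]
}}

```text
time_s: 46.3
position: [0.4423, -0.0714, 0.1617]
tcp_rot: [[0.038, 0.999, 0.0], [0.999, -0.038, -0.0], [-0.0, 0.0, -1.0]]
force: [-0.1, -0.6, -2.9]
opening: 0.207
grasp_force: 30.0
```

```bash
python3 -c "
from h import *
go(.4412,-.071,.123,87.85)
s=cap('scene');t=cap('top')
im=np.zeros((600,800,3),np.uint8);b=cv2.resize(s['color'][190:350,240:365],None,fx=3.75,fy=3.75,interpolation=2);im[:,:b.shape[1]]=b
c=cv2.resize(t['color'][200:275,380:420],None,fx=8,fy=8,interpolation=2);im[:,475:475+320]=c;cv2.imwrite('pics/m9.png',im[:,:,::-1])"
```

```text
at [ 0.4423 -0.0714  0.1617] yaw 87.85 t 46.3 F [-0.1 -0.6 -2.9] open 0.207 gf 29.9998213397339
d [ 0.0003 -0.0011  0.0387] rv [ 0.02  0.01 -0.  ]
```

View pics/m9.png

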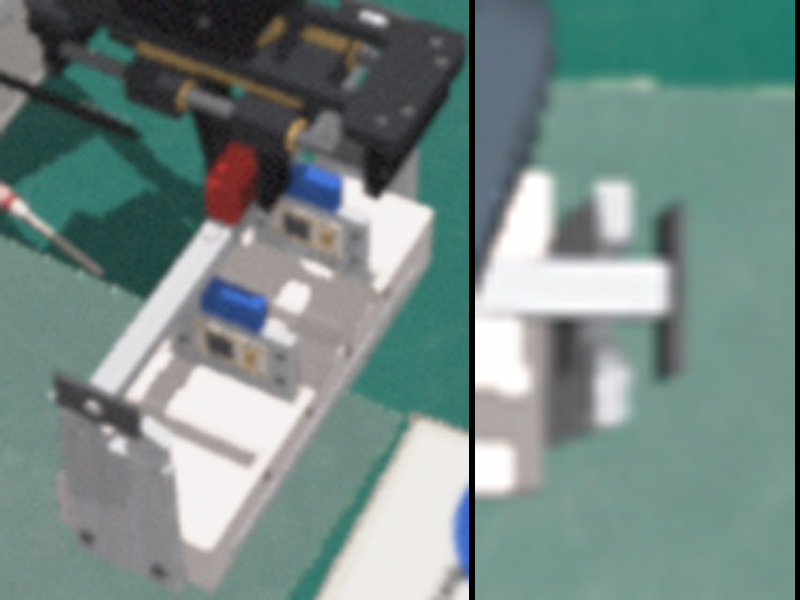

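The bar sits above both U brackets, its flange just outside the right-hand one (right pane, flange u≈670, bracket u≈613), and centred across once I allow for its height. Lowering slowly.

Scaled: 0.022 m is 0.44, 0.018 m is 0.36.

{"name": "steer_hand", "arguments": {
  "steps": [
    [[0,-0.01,0.1,0,0,0,0.1],[0,-0.01,0.2,0,0,0,0.1],[0,-0.01,0.28,0,0,0,0.1],[0,-0.01,0.36,0,0,0,0.1],[0,-0.01,0.44,0,0,0,0.1],[0,-0.01,0.44,0,0,0,0.1]]
  ]
}}

```text
time_s: 47.0
position: [0.4411, -0.0712, 0.1389]
tcp_rot: [[0.038, 0.999, -0.001], [0.999, -0.038, 0.001], [0.0, -0.001, -1.0]]
force: [-0.2, 0.5, -2.6]
opening: 0.203
grasp_force: 30.0
```

{"name": "steer_hand", "arguments": {
  "steps": [
    [[0,0,0.08,0,0,0,0.1],[0,0,0.16,0,0,0,0.1],[0,0,0.22,0,0,0,0.1],[0,0,0.26,0,0,0,0.1],[0,0,0.29,0,0,0,0.1],[0,0,0.31,0,0,0,0.1],[0,0,0.31,0,0,0,0.1],[0,0,0.31,0,0,0,0.1]]
  ]
}}

```text
time_s: 47.8
position: [0.4415, -0.0714, 0.1241]
tcp_rot: [[0.038, 0.999, 0.0], [0.999, -0.038, -0.0], [-0.0, 0.0, -1.0]]
force: [-0.1, 0.7, -3.2]
opening: 0.206
grasp_force: 30.0
```

Scaled: 0.0015 m is 0.03, 0.0008 m is 0.016.

{"name": "steer_hand", "arguments": {
  "steps": [
    [[0,0,0.016,0,0,0,0.1],[0,0,0.03,0,0,0,0.1],[0,0,0.03,0,0,0,0.1],[0,0,0.03,0,0,0,0.1]]
  ]
}}

```text
time_s: 48.2
position: [0.4416, -0.0714, 0.1238]
tcp_rot: [[0.038, 0.999, 0.001], [0.999, -0.038, -0.0], [-0.0, 0.001, -1.0]]
force: [-3.5, 1.3, 9.3]
opening: 0.207
grasp_force: 30.0
```

Contact on the bracket floors. Releasing, rising straight up and moving away.

{"name": "steer_hand", "arguments": {
  "steps": [
    [[0,0,-0.01,0,0,0,0.5],[0,0,-0.01,0,0,0,0.5],[0,0,-0.01,0,0,0,0.5],[0,0,-0.01,0,0,0,0.5],[0,0,-0.01,0,0,0,0.5],[0,0,-0.4,0,0,0,0.5],[0,0,-1,0,0,0,0.5],[0,0,-1.8,0,0,0,0.5],[0,0,-2.4,0,0,0,0.5],[1,0,-3,0,0,0,0.5],[2,0,-3,0,0,0,0.5],[3,0,-3,0,0,0,0.5],[4,0,-3,0,0,0,0.5],[5,0,-3,0,0,0,0.5],[6,0,-3,0,0,0,0.5],[7,0,-3,0,0,0,0.5],[7,0,-3,0,0,0,0.5],[7,0,-3,0,0,0,0.5],[7,0,-3,0,0,0,0.5]]
  ]
}}

```text
time_s: 50.1
position: [0.4542, 0.2774, 0.2721]
tcp_rot: [[0.038, 0.999, -0.001], [0.999, -0.038, -0.001], [-0.001, -0.001, -1.0]]
force: [0.1, 0.1, -0.0]
opening: 0.505
grasp_force: 0.0
```

```bash
python3 - <<'E'
from h import *
s=cap('scene');t=cap('top')
im=np.zeros((600,800,3),np.uint8);b=cv2.resize(s['color'][190:350,240:365],None,fx=2.8,fy=2.8,interpolation=2);im[:b.shape[0],:b.shape[1]]=b
c=cv2.resize(t['color'][200:280,260:415],None,fx=2.8,fy=2.8,interpolation=2);im[:c.shape[0],360:360+c.shape[1]]=c
d=cv2.resize(t['color'][195:300,410:500],None,fx=2.8,fy=2.8,interpolation=2);im[250:250+d.shape[0],400:400+d.shape[1]]=d
cv2.imwrite('pics/m10.png',im[:,:,::-1])
print([ (np.round(x[1][0],1),np.round(x[1][1],1)) for x in blobs(t['color'],'red',(270,195,400,280))+blobs(s['color'],'red',(270,200,360,300))])
E
```

```text
[(array([334.5, 235.5]), array([ 7., 25.])), (array([304.6, 246.7]), array([11.6, 29.7]))]
```

View pics/m10.png

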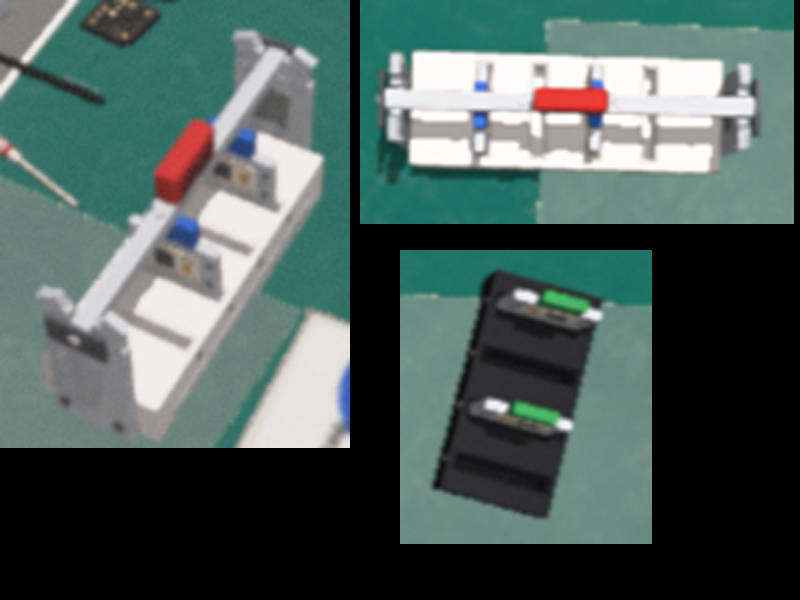

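The bar is home in both brackets: its grip is at (334.5,235.5) and (304.6,246.7), within about 1 px of the start in both views. Blues are down in the rack, greens are down in the stand, and the gripper is clear.

```bash
python3 -c "
from rig import bot
print(bot.hand_in())"
```

```text
the job is handed in; nothing more can be done
None
```

Job handed in at about 50 s (the hand-in returned no verdict): both green carriers are down in the stand, both blue ones are down in the rack, the bar (re-found after being knocked about 35 mm) is home in both brackets, and the arm is clear.

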